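# Free a seized cell clamp

## Robot

A 6-joint arm with a two-finger parallel gripper is mounted at the origin on a cart in front of the work surface, level with it; the furniture and walls round the work are solid. World frame = base frame: x ahead of the robot, y to its left, z up, the work surface at z = 0. Lengths are in mm, angles in rad, forces in N, time in s.
With the tool pointing down it reaches from about 275 to 750 mm from the base axis. Payload 10.2 kg.
Tool frame: the origin (TCP) lies between the finger pads; the fingertips stand 17 mm ahead of it and the grasp point (between the pads) lies 2 mm behind it (tips_ahead is the distance from the TCP to the fingertips, in mm); z points along the fingers, y is the line along which they close (so a half turn about z gives the same grasp; the last joint's range is limited). The gripper opens to 85 mm and grips with 20 to 120 N. Pads are 22 mm wide; open, the fingers measure 114 mm over their backs; the gripper's body (76 mm by 85 mm) begins 54 mm behind the grasp point. The pads swing forward as they close: fully open they stand 13 mm farther back than shut.
Start: joints at [0.988, 0.313, 1.498, -0, 1.331, -0.223], TCP at [184.859, 491.384, 248.294] pointing down, gripper open.
Joint ranges: [-2.94, 2.94], [-0.97, 2.17], [0.19, 2.56], [-1.23, 4.37], [0.02, 3.11], [-2.88, 2.88]. Speed limits (rad/s): [2.39, 2.39, 3.01, 3.14, 3.14, 3.14].

## Interface

Orientations are given as a unit quaternion [w, x, y, z].
In Python, from rig import sense, capture, finish_job, boxes_of, tips_ahead gives the robot as it stands.
- The arm moves only by the tool drive_tool, never from a script. Its argument "commands" is text: rows parted by semicolons, each of 7 numbers parted by spaces: the shift along the world's x, y, z in units of 0.1 m (1.0 is 0.1 m), then the turn, a rotation vector about the world's x, y, z in units of pi/4 rad (1.0 is pi/4 rad), then the opening in per cent of the stroke, from 0 (shut) to 100 (fully open). A call has 1 to 20 rows; each row shifts and turns the commanded pose from where the row before left it; what a row does not reach is not made up. A row lasts 1/12 s, in which the tool goes at most 41.7 mm and 7.16 degrees, less where a joint would pass 70% of its speed; a pose out of reach is approached as far as the arm can. A call with a number of a shift or a turn outside -1 to 1 is refused whole. A call with a gripper value outside its range is refused whole. The fingers move at their own pace and stop on an object; "force" is the grip in N (left out, the last holds). Time passes only in rows, so rows that do not move let the fingers close. It gives the time, the measured TCP pose, the force, the opening and the grip force at its end, in the units of the state.
- sense(): the state, without advancing time (a new reading comes with each control period).
- capture(name): name is "scene" or "top" or "wrist"; returns a dict with "pixels" (420x560x3 uint8, blue, green, red), "fov_y" (degrees; the focal length in pixels is half the picture's height over the tangent of half this angle, whatever the lens; pixels are square), "cx", "cy" (the principal point, pixels), "position" and "attitude" of the camera in the world; the wrist camera has in their place "tool_from_camera" (4x4, takes a point from camera to tool coordinates, whose origin is the TCP and whose axes are the flange's). Camera axes: x right, y down, z forward; pixel columns grow to the right and rows downward; lengths in mm; the calibration is good to about 2 mm. A picture is of the moment at which its call begins: read the wrist's pose just before it. There is no depth.
- finish_job(): hands the job in; it is judged then, once.
Trained networks look in a picture, given as the dict that the camera call returned (one of the last four; its "shot" number tells which), for a name from the list of things; names that differ only in an ending like _2 or _b are one class to them, and where a whole thing is asked for, a point or a joint stands for the part that bears it (a point fixed in the world has none). Each returns a list of dicts, best first, with "confidence" (0 to 1); they miss things now and then, are a little off and sometimes report something else, mostly with a low value. They report only what shows in the picture. A call takes as long as a camera call.
- boxes_of(picture, name): "position" ([column, row] in pixels, amid what is visible of it).
The state is a dict: "time_s": time; "joints": joint angles; "dq": joint speeds; "tau": joint torques, N m; "eef_pos": TCP position; "ee_rot": TCP orientation; "force": force on the tool from outside, world axes, zero at the start; "wrist_torque": the same for the moment, N m; "grip_width": opening from 0.0 (shut) to 1.0 (fully open); "grip_force": force on a finger pad.
Only numpy, scipy, OpenCV 4.12 (cv2) and the standard library are available. Lean on these libraries where they do the work, as an engineer would, in place of code of your own. Each camera call takes 0.05 s, during which the arm holds its last target. There are 200 camera calls.

## Task

The wing knob of the cell clamp has seized. Break it loose anticlockwise (seen from above) with a short firm twist, then turn it on until you feel the hold-down bar come up against its inner stop, pressing firmly enough to be sure of it but not forcing it. Then lift the freed cell out of the clamp and set it down gently, upright, inside the shallow tray with the cell that already stands there, leaving everything else where it is.

Things in the scene. Friction and masses are not known exactly. Their poses are not given: they have to be found in the camera images.
- clamp: the cell clamp, fixed to the bench: aluminium base plate 90 (x) x 245 (y) x 12 mm with a grey gear housing 56 (x) x 105 (y) mm whose top is 100 mm above the bench. Origin on the bench under the plate; the plate runs from y -115 to y +130 mm, the housing from y +18 to y +123 mm; z up. Turned about the vertical by up to 0.35 rad either way
- knob_grip (a point): middle of the knob's upright wing, on its vertical axis, 131 mm above the bench (at clamp x 0, y +50 mm). Black wing knob on top of the housing: wing 14 mm thick along the point's x, 46 mm long along its y, top 142 mm above the bench; below it a round skirt 46 mm across with its top 109 mm above the bench. Pinch the wing across its 14 mm. The point turns with the knob
- knob (a joint): knob angle, rad: 0 as found, grows anticlockwise from above; will not go clockwise. Seized: up to 0.5 N m to start, easing over the first 0.35 rad, then free (0.03 N m, stays put). It draws the bar back 16 mm per rad. A hidden springy stop, set anew each time, is met after 20 to 32 mm (1.25 to 2 rad); there the torque rises 2 N m per rad, for at most 0.3 rad
- hold_bar: flat steel hold-down bar, 20 mm wide (26 mm at its tip) and 8 mm thick, underside 86 mm above the bench, sliding along the clamp's y. Origin at its tip, underside; at the start the tip is at clamp y -78 mm and covers the near half of the cell's top, and it moves to +y as the knob is turned. More than 25 N between it and its stop, the cell or anything else counts as forcing
- pocket (a point): centre of the pocket floor that the cell stands on, 12 mm above the bench, at clamp x 0, y -80 mm; round black collar, 45 mm across outside, 36 mm inside, its rim 15 mm above the pocket floor
- cell: grey cylindrical cell, 32 mm across, 71 mm tall, 0.1 to 0.2 kg, standing upright in the pocket under the bar; origin at the centre of its underside, z along it
- tray: shallow plastic tray, fixed, outside 202 (x) x 142 (y) mm, walls 31 mm high; inside 182 x 122 mm, floor level with the bench. Origin at the centre of its underside; turned by up to 0.25 rad
- tray_cell: an identical cell standing upright in the tray near its +x end (tray x about +60 mm); leave it standing. Origin at the centre of its underside
- flux_tin: bystander: round tin 51 mm across, 21 mm high, origin at underside centre
- tape: bystander: roll of tape 98 mm across, 18 mm high, lying flat, origin at underside centre
- board: bystander: circuit board 97 x 64 x 9 mm, origin at underside centre
- spool: bystander: solder spool 56 mm across, 38 mm high, origin at underside centre
- meter: bystander: multimeter 158 x 80 x 46 mm lying on its back, origin at underside centre
- cutters: bystander: side cutters 141 x 50 x 11 mm, origin at underside centre

How it is judged:
By the outcome, as a careful person would: the job done as asked, in the order asked, and still so for the second after the job is handed in, with the robot touching nothing.
It also fails if it takes over 72 s, if anything falls off the work surface, if the arm or the gripper's body presses on something with over 40 N, if the wrist force passes 120 N, or if a joint passes its speed limit or range.

## Working session

There is one attempt and no reset: what is moved stays moved. The work goes in short steps, Python scripts to look and compute and a tool call to move; the robot and the scene stay as the last step left them, time stands still between calls to the robot, and variables do not carry over. Pictures are saved under pics/ and viewed, at most 10 in all, crops included, and the job is handed in when it is done.

Besides the shell and the picture viewer there is one more tool, called as name(argument=value, ...), one argument or row to a line, values as JSON. drive_tool: Moves the arm, as the interface text tells. Shifts and turns lie within -1 to 1; 1 stands for 0.1 m of shift or pi/4 rad of turn. Its arguments: {"type":"object","properties":{"commands":{"type":"string"},"force":{"type":"number"}},"required":["commands"]}

```bash
ls; mkdir -p pics; cat > h.py <<'E'
import numpy as np, cv2
from scipy.spatial.transform import Rotation as R
from rig import *
def q2R(q): return R.from_quat([q[1],q[2],q[3],q[0]]).as_matrix()
def cam(p,s=None):
    f=p["pixels"].shape[0]/2/np.tan(np.radians(p["fov_y"])/2)
    if "position" in p:
        a=np.array(p["attitude"]); Rm=q2R(a) if a.size==4 else a.reshape(3,3)
        return f,Rm,np.array(p["position"])
    T=np.array(p["tool_from_camera"]); Rt=q2R(s["ee_rot"])
    return f,Rt@T[:3,:3],Rt@T[:3,3]+np.array(s["eef_pos"])
def w(p,px,z,s=None):
    f,Rm,c=cam(p,s); d=Rm@np.array([(px[0]-p["cx"])/f,(px[1]-p["cy"])/f,1])
    return c+d*(z-c[2])/d[2]
def proj(p,X,s=None):
    f,Rm,c=cam(p,s); v=Rm.T@(np.array(X)-c); return [p["cx"]+f*v[0]/v[2],p["cy"]+f*v[1]/v[2]]
E
python3 - <<'E'
from h import *
s=sense(); print({k:np.round(v,3).tolist() for k,v in s.items()}, tips_ahead)
for n in ["top","scene"]:
    p=capture(n); cv2.imwrite(f"pics/{n}1.png",p["pixels"])
    print(n,p.get("position"),p.get("attitude"),p["fov_y"],p["cx"],p["cy"])
    for o,z in dict(clamp=50,knob_grip=131,hold_bar=94,cell=83,tray=0,tray_cell=71).items():
        print(o,[(np.round(b["position"]).tolist(),round(b["confidence"],2),np.round(w(p,b["position"],z)).tolist()) for b in boxes_of(p,o)[:2]])
E
```

```text
pics
{'time_s': 0.0, 'joints': [0.988, 0.313, 1.498, -0.0, 1.331, -0.223], 'dq': [-0.001, -0.001, 0.0, -0.002, -0.001, -0.0], 'tau': [0.001, -41.227, -25.975, -0.0, 0.004, -0.0], 'eef_pos': [184.724, 491.182, 247.746], 'ee_rot': [-0.0, 0.179, 0.984, -0.001], 'force': [1.166, -0.217, -0.215], 'wrist_torque': [-0.025, 0.02, -0.003], 'grip_force': 0.0, 'grip_width': 1.001} 17.0
top [ 338.45853592   51.59999502 1415.46828252] [-0.04846161  0.70811807 -0.7033566   0.0388557 ] 47.63425846223978 284.4889622629766 210.58432414689543
clamp [([280.0, 205.0], 0.77, [525.0, 83.0, 50.0])]
knob_grip [([264.0, 203.0], 0.62, [518.0, 125.0, 131.0]), ([213.0, 268.0], 0.54, [342.0, 260.0, 131.0])]
hold_bar [([177.0, 235.0], 0.73, [431.0, 369.0, 94.0]), ([294.0, 197.0], 0.71, [541.0, 44.0, 94.0])]
cell [([310.0, 206.0], 0.54, [518.0, -1.0, 83.0]), ([279.0, 206.0], 0.21, [517.0, 87.0, 83.0])]
tray [([398.0, 222.0], 0.74, [481.0, -266.0, 0.0]), ([295.0, 198.0], 0.43, [553.0, 40.0, 0.0])]
tray_cell [([402.0, 204.0], 0.57, [527.0, -263.0, 71.0])]
scene [-352.08746315 -437.7135297   834.26451085] [-0.38815378  0.77488225 -0.44210235  0.23117019] 44.80442081346 268.13786877682065 205.385587549482
clamp [([252.0, 221.0], 0.76, [499.0, 90.0, 50.0])]
knob_grip [([246.0, 187.0], 0.82, [520.0, 118.0, 131.0]), ([277.0, 209.0], 0.74, [480.0, 9.0, 131.0])]
hold_bar [([276.0, 211.0], 0.51, [516.0, 33.0, 94.0])]
cell [([293.0, 228.0], 0.83, [491.0, -29.0, 83.0]), ([186.0, 179.0], 0.72, [528.0, 316.0, 83.0])]
tray [([385.0, 290.0], 0.66, [494.0, -266.0, 0.0])]
tray_cell [([393.0, 266.0], 0.87, [500.0, -272.0, 71.0]), ([189.0, 178.0], 0.62, [549.0, 322.0, 71.0])]
```

```bash
python3 - <<'E'
import cv2
a=cv2.imread("pics/top1.png");cv2.imwrite("pics/t1c.png",cv2.resize(a[110:310,160:440],None,fx=2.8,fy=2.8,interpolation=cv2.INTER_CUBIC))
E
```

```text
(no output)
```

View pics/t1c.png

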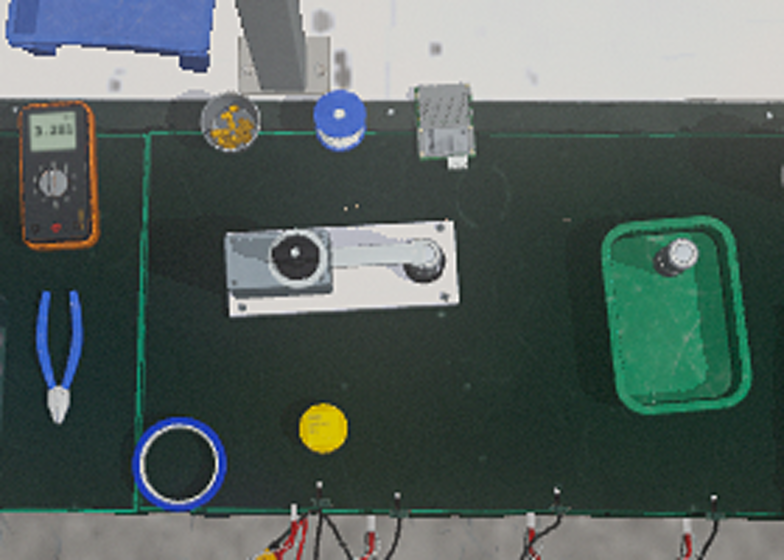

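View pics/scene1.png

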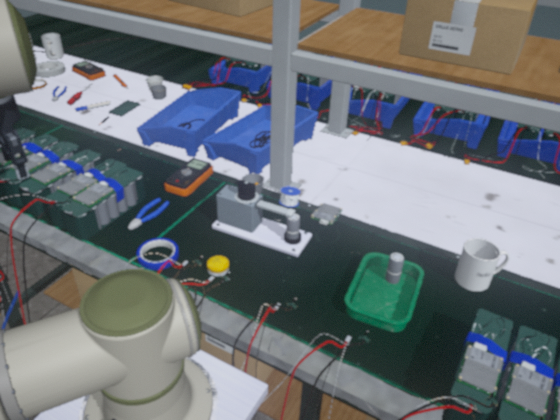

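The top view shows the clamp plate corners at crop (225,233), (457,220), (460,303) and (230,317), with the knob at (296,255) and the cell at (424,258). The tray is at the right with its cell at the far end (683,253), and there is a post behind the clamp.

```bash
python3 - <<'E'
from h import *
p=capture("top")
c=lambda u,v:(u/2.8+160,v/2.8+110)
P=[w(p,c(*k),12) for k in [(225,233),(457,220),(460,303),(230,317)]]
print(np.round(P)); 
d=(P[0]+P[3]-P[1]-P[2])/2; th=np.arctan2(-d[0],d[1]); print("len",np.hypot(*d[:2]),"wid",np.linalg.norm((P[0]+P[1]-P[2]-P[3])/2),"th",th)
m=np.mean(P,0); ey=np.array([-np.sin(th),np.cos(th)]); o=m[:2]-7.5*ey
print("origin",o,"knob",o+50*ey,"pocket",o-80*ey)
T=[w(p,c(*k),31) for k in [(600,224),(738,216),(752,402),(618,413)]]
print(np.round(T)); m=np.mean(T,0); d=(T[0]+T[1]-T[2]-T[3])/2; print("tray",m,"ang",np.arctan2(d[1],d[0]),np.linalg.norm(d))
for u in [(683,253)]: print("tc",w(p,c(*u),71))
print("cell",w(p,c(424,258),83),"knob",w(p,c(296,255),125),"post",w(p,c(280,92),0),w(p,c(240,38),0),w(p,c(240,0),900))
E
```

```text
[[564. 204.  12.]
 [580. -44.  12.]
 [491. -47.  12.]
 [474. 197.  12.]]
len 246.02624053862368 wid 89.68057118316268 th 0.06466735489958052
origin [527.67255971  69.98384946] knob [524.44144508 119.87933922] pocket [532.84234312  -9.84893415]
[[ 573. -193.   31.]
 [ 582. -337.   31.]
 [ 388. -346.   31.]
 [ 375. -208.   31.]]
tray [ 479.5539291  -270.96906411   31.        ] ang 0.0619284594075843 196.3974697749275
tc [ 536.73155232 -269.20765742   71.        ]
cell [528.39128275  -5.60804     83.        ] knob [524.65866647 121.45305022 125.        ] post [722.21458972 147.91655966   0.        ] [782.80234172 192.67468178   0.        ] [515.98302862 103.25171402 900.        ]
```

drive_tool(
  commands="0.26 -0.285 0 0 0 -0.112 100;0.26 -0.285 0 0 0 -0.112 100;0.26 -0.285 0 0 0 -0.112 100;0.26 -0.285 0 0 0 -0.112 100;0.26 -0.285 0 0 0 -0.112 100;0.26 -0.285 0 0 0 -0.112 100;0.26 -0.285 0 0 0 -0.112 100;0.26 -0.285 0 0 0 -0.112 100;0.26 -0.285 0 0 0 -0.112 100;0.26 -0.285 0 0 0 -0.112 100;0.26 -0.285 0 0 0 -0.112 100;0.26 -0.285 0 0 0 -0.112 100;0.26 -0.285 0 0 0 -0.112 100;0 0 0 0 0 0 100;0 0 0 0 0 0 100;0 0 0 0 0 0 100",
  force=60,
)

```text
time_s: 2.08
eef_pos: [522.5, 121.2, 248.2]
ee_rot: [-0.0, 0.683, 0.731, -0.0]
force: [0.2, 0.4, 0.8]
grip_width: 0.999
grip_force: 0.0
```

```bash
python3 - <<'E'
from h import *
s=sense(); p=capture("wrist"); cv2.imwrite("pics/w1.png",p["pixels"])
print(s["eef_pos"],s["ee_rot"],s["joints"],s["time_s"],np.round(p["tool_from_camera"],2).tolist())
for o,z in dict(knob_grip=142,cell=83,hold_bar=94).items():
    print(o,[(np.round(b["position"]).tolist(),round(b["confidence"],2),np.round(w(p,b["position"],z,s)).tolist()) for b in boxes_of(p,o)[:2]])
E
```

```text
[522.52717392 121.183892   248.17499343] [-2.61857066e-04  6.82617765e-01  7.30775554e-01 -8.47716972e-05] [ 9.22830496e-03  3.38349435e-01  1.46310025e+00  2.44639246e-04
  1.34063925e+00 -5.89461340e-02] 2.0833 [[-0.0, -0.96, -0.26, 66.73], [1.0, -0.0, 0.0, -1.66], [-0.0, -0.26, 0.96, -125.85], [0.0, 0.0, 0.0, 1.0]]
knob_grip [([286.0, 205.0], 0.58, [522.0, 132.0, 142.0]), ([84.0, 56.0], 0.53, [371.0, 231.0, 142.0])]
cell [([280.0, 314.0], 0.69, [526.0, -10.0, 83.0])]
hold_bar [([288.0, 276.0], 0.93, [531.0, 44.0, 94.0])]
```

View pics/w1.png

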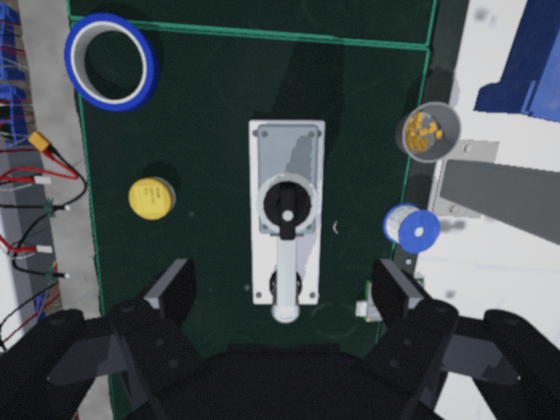

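The wrist view shows the knob at about (287,203), with the plate running from (248,120) to (325,305), the bar pointing down the image, and the cell tip at (286,312). I'll zoom in with the model overlaid.

```bash
python3 - <<'E'
from h import *
s=sense(); p=capture("wrist"); im=p["pixels"].copy()
x0,y0,x1,y1=215,105,360,330;k=2.6
cr=cv2.resize(im[y0:y1,x0:x1],None,fx=k,fy=k,interpolation=cv2.INTER_CUBIC); cl=cr.copy()
th=.065;o=np.array([527.7,70]);ex=np.array([np.cos(th),np.sin(th)]);ey=np.array([-np.sin(th),np.cos(th)])
def poly(pts,z,col):
    q=[(np.array(proj(p,[*(o+a*ex+b*ey),z],s))-[x0,y0])*k for a,b in pts]
    cv2.polylines(cr,[np.int32(q)],True,col,1)
rect=lambda a,b0,b1:[(-a,b0),(a,b0),(a,b1),(-a,b1)]
circ=lambda r,y:[(r*np.cos(t),y+r*np.sin(t)) for t in np.linspace(0,6.28,40)]
poly(rect(45,-115,130),12,(0,0,255));poly(rect(28,18,123),100,(0,255,0));poly(rect(7,27,73),142,(0,255,255));poly(circ(23,50),109,(255,0,255));poly(circ(16,-80),83,(255,255,0))
cv2.imwrite("pics/w1c.png",np.hstack([cl,cr])); print(cr.shape, p["fov_y"])
E
```

```text
(585, 377, 3) 71.13210675494864
```

View pics/w1c.png

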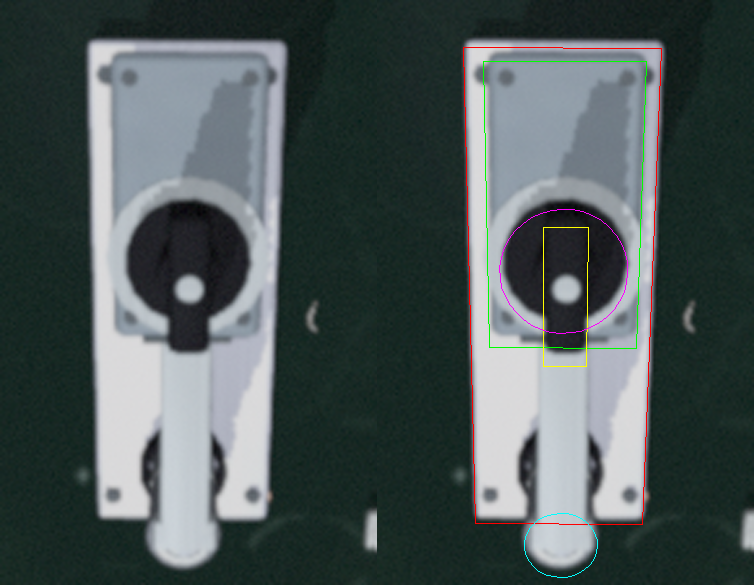

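The model sits about 3 mm short along y, and x and the angle are good. Now moving down on the wing.

drive_tool(
  commands="0.02 0.02 -0.23 0 0 0 100;0 0 -0.23 0 0 0 100;0 0 -0.23 0 0 0 100;0 0 -0.23 0 0 0 100;0 0 -0.15 0 0 0 100;0 0 -0.1 0 0 0 100;0 0 0 0 0 0 100;0 0 0 0 0 0 0;0 0 0 0 0 0 0;0 0 0 0 0 0 0;0 0 0 0 0 0 0;0 0 0 0 0 0 0;0 0 0 0 0 0 0;0 0 0 0 0 0 0;0 0 0 0 0 0 0;0 0 0 0 0 0 0;0 0 0 0 0 0 0",
  force=80,
)

```text
time_s: 3.75
eef_pos: [525.5, 122.9, 131.9]
ee_rot: [0.001, 0.683, 0.731, 0.001]
force: [2.6, 1.4, 5.4]
grip_width: 0.146
grip_force: 79.2
```

```bash
cat > st.py <<'E'
from h import *
s=sense(); Rt=q2R(s["ee_rot"]); print("t %.2f"%s["time_s"],"pos",np.round(s["eef_pos"],1),"yaw %.3f"%np.arctan2(Rt[1,1],Rt[0,1]),"tilt",np.round(Rt[:2,2],3),"F",np.round(s["force"],1),"M",np.round(s["wrist_torque"],2),"w %.3f gf %.0f"%(s["grip_width"],s["grip_force"]),"j",np.round(s["joints"],2))
E
python3 st.py
```

```text
t 3.75 pos [525.5 122.9 131.9] yaw 0.067 tilt [0.002 0.   ] F [2.6 1.4 5.4] M [ 0.17 -0.42 -0.  ] w 0.146 gf 79 j [ 0.01  0.46  1.61  0.    1.07 -0.05]
```

drive_tool(
  commands="0 0 0 0 0 0.12 0;0 0 0 0 0 0.12 0;0 0 0 0 0 0.12 0;0 0 0 0 0 0.12 0;0 0 0 0 0 0.08 0;0 0 0 0 0 0 0;0 0 0 0 0 0 0;0 0 0 0 0 0 0",
)

```text
time_s: 4.42
eef_pos: [525.9, 123.0, 132.0]
ee_rot: [0.001, 0.507, 0.862, 0.001]
force: [5.8, 1.8, 3.3]
grip_width: 0.149
grip_force: 79.2
```

```bash
python3 st.py
```

```text
t 4.42 pos [525.9 123.  132. ] yaw 0.507 tilt [0.003 0.   ] F [5.8 1.8 3.3] M [ 0.13 -0.62  0.01] w 0.149 gf 79 j [ 0.01  0.46  1.61  0.    1.07 -0.49]
```

drive_tool(
  commands="0.01 0 0 0 0 0.12 0;0 0 0 0 0 0.12 0;0 0 0 0 0 0.12 0;0 0 0 0 0 0.12 0;0 0 0 0 0 0.12 0;0 0 0 0 0 0.12 0;0 0 0 0 0 0.1 0;0 0 0 0 0 0 0;0 0 0 0 0 0 0",
)

```text
time_s: 5.17
eef_pos: [526.4, 123.3, 131.9]
ee_rot: [0.001, 0.208, 0.978, 0.001]
force: [3.2, 3.5, 6.1]
grip_width: 0.15
grip_force: 79.5
```

```bash
python3 st.py; python3 - <<'E'
from h import *
p=capture("top");cv2.imwrite("pics/t2.png",cv2.resize(p["pixels"][170:240,225:335],None,fx=6,fy=6,interpolation=cv2.INTER_CUBIC))
E
```

```text
t 5.17 pos [526.4 123.3 131.9] yaw 1.152 tilt [0.002 0.001] F [3.2 3.5 6.1] M [ 0.48 -0.42  0.03] w 0.150 gf 80 j [ 0.01  0.46  1.6   0.    1.07 -1.14]
```

View pics/t2.png

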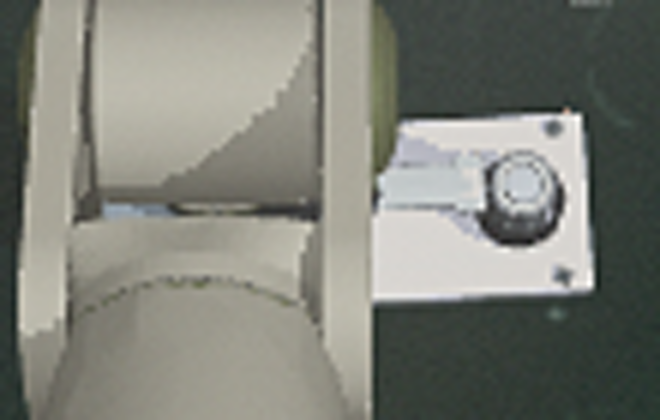

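The bar has drawn back and the cell's top is showing clear. Next, feeling for the stop in small steps.

drive_tool(
  commands="0 0 0 0 0 0.06 0;0 0 0 0 0 0.06 0;0 0 0 0 0 0.06 0;0 0 0 0 0 0 0;0 0 0 0 0 0 0",
)

```text
time_s: 5.63
eef_pos: [526.4, 123.5, 131.9]
ee_rot: [0.001, 0.138, 0.99, 0.001]
force: [2.5, 3.3, 6.0]
grip_width: 0.147
grip_force: 79.5
```

```bash
python3 st.py
```

```text
t 5.63 pos [526.4 123.5 131.9] yaw 1.293 tilt [0.002 0.001] F [2.5 3.3 6. ] M [ 0.65 -0.41  0.03] w 0.147 gf 79 j [ 0.01  0.46  1.6   0.    1.07 -1.28]
```

drive_tool(
  commands="0 0 0 0 0 0.05 0;0 0 0 0 0 0.05 0;0 0 0 0 0 0 0;0 0 0 0 0 0 0",
)

```text
time_s: 5.97
eef_pos: [526.4, 123.5, 131.9]
ee_rot: [0.001, 0.099, 0.995, 0.001]
force: [3.1, 4.8, 5.5]
grip_width: 0.147
grip_force: 79.5
```

```bash
python3 st.py
```

```text
t 5.97 pos [526.4 123.5 131.9] yaw 1.371 tilt [0.002 0.001] F [3.1 4.8 5.5] M [ 0.71 -0.47  0.  ] w 0.147 gf 79 j [ 0.01  0.46  1.6   0.    1.07 -1.36]
```

drive_tool(
  commands="0 0 0 0 0 0.05 0;0 0 0 0 0 0.05 0;0 0 0 0 0 0 0;0 0 0 0 0 0 0",
)

```text
time_s: 6.3
eef_pos: [526.5, 123.6, 131.9]
ee_rot: [0.001, 0.06, 0.998, 0.001]
force: [2.5, 5.3, 5.4]
grip_width: 0.151
grip_force: 79.5
```

```bash
python3 st.py
```

```text
t 6.30 pos [526.5 123.6 131.9] yaw 1.450 tilt [0.002 0.001] F [2.5 5.3 5.4] M [ 0.75 -0.53  0.  ] w 0.151 gf 79 j [ 0.01  0.46  1.6   0.    1.07 -1.44]
```

drive_tool(
  commands="0 0 0 0 0 0.05 0;0 0 0 0 0 0.05 0;0 0 0 0 0 0 0;0 0 0 0 0 0 0",
)

```text
time_s: 6.63
eef_pos: [526.5, 123.6, 131.9]
ee_rot: [0.001, 0.021, 1.0, 0.001]
force: [2.8, 5.4, 5.3]
grip_width: 0.149
grip_force: 79.4
```

```bash
python3 st.py
```

```text
t 6.63 pos [526.5 123.6 131.9] yaw 1.529 tilt [0.002 0.001] F [2.8 5.4 5.3] M [ 0.83 -0.5   0.06] w 0.149 gf 79 j [ 0.01  0.46  1.6   0.    1.07 -1.52]
```

drive_tool(
  commands="0 0 0 0 0 0.05 0;0 0 0 0 0 0.05 0;0 0 0 0 0 0 0;0 0 0 0 0 0 0",
)

```text
time_s: 6.97
eef_pos: [526.5, 123.7, 131.9]
ee_rot: [0.001, -0.018, 1.0, 0.001]
force: [3.6, 6.0, 4.9]
grip_width: 0.144
grip_force: 79.4
```

```bash
python3 st.py
```

```text
t 6.97 pos [526.5 123.7 131.9] yaw 1.607 tilt [0.002 0.002] F [3.6 6.  4.9] M [ 0.86 -0.55  0.06] w 0.144 gf 79 j [ 0.01  0.46  1.6   0.    1.07 -1.59]
```

drive_tool(
  commands="0 0 0 0 0 0.05 0;0 0 0 0 0 0.05 0;0 0 0 0 0 0 0;0 0 0 0 0 0 0",
)

```text
time_s: 7.3
eef_pos: [526.5, 123.8, 132.0]
ee_rot: [0.001, -0.057, 0.998, 0.001]
force: [4.3, 5.6, 4.6]
grip_width: 0.148
grip_force: 79.4
```

```bash
python3 st.py
```

```text
t 7.30 pos [526.5 123.8 132. ] yaw 1.685 tilt [0.002 0.002] F [4.3 5.6 4.6] M [ 0.92 -0.59 -0.04] w 0.148 gf 79 j [ 0.01  0.46  1.6   0.    1.07 -1.67]
```

drive_tool(
  commands="0 0 0 0 0 0.05 0;0 0 0 0 0 0.05 0;0 0 0 0 0 0 0;0 0 0 0 0 0 0",
)

```text
time_s: 7.63
eef_pos: [526.5, 123.8, 132.0]
ee_rot: [0.001, -0.096, 0.995, 0.001]
force: [3.4, 7.0, 4.2]
grip_width: 0.146
grip_force: 79.4
```

```bash
python3 st.py; python3 -c "
from h import *
for i in range(6): capture('top'); print(np.round(sense()['wrist_torque'],3))"
```

```text
t 7.63 pos [526.5 123.8 132. ] yaw 1.764 tilt [0.002 0.002] F [3.4 7.  4.2] M [ 1.02 -0.55 -0.2 ] w 0.146 gf 79 j [ 0.01  0.46  1.6   0.    1.07 -1.75]
[ 1.043 -0.509 -0.184]
[ 1.024 -0.486 -0.202]
[ 1.05  -0.519 -0.206]
[ 1.024 -0.502 -0.178]
[ 1.   -0.53 -0.2 ]
[ 1.008 -0.574 -0.187]
```

The stop is felt, with the torque up to −0.19 N·m. One small firmer press.

drive_tool(
  commands="0 0 0 0 0 0.05 0;0 0 0 0 0 0 0;0 0 0 0 0 0 0",
)

```text
time_s: 8.18
eef_pos: [526.5, 123.9, 131.9]
ee_rot: [0.001, -0.116, 0.993, 0.001]
force: [3.2, 6.7, 4.3]
grip_width: 0.148
grip_force: 79.4
```

```bash
python3 st.py; python3 -c "
from h import *
for i in range(3): capture('top'); print(np.round(sense()['wrist_torque'],3))"
```

```text
t 8.18 pos [526.5 123.9 131.9] yaw 1.803 tilt [0.002 0.002] F [3.2 6.7 4.3] M [ 1.02 -0.54 -0.25] w 0.148 gf 79 j [ 0.01  0.46  1.6   0.    1.07 -1.79]
[ 1.067 -0.507 -0.245]
[ 1.071 -0.536 -0.291]
[ 1.075 -0.504 -0.263]
```

The stop is confirmed at about 0.26 N·m (roughly 16 N on the bar). Releasing, rising and moving over the cell.

drive_tool(
  commands="0 0 0 0 0 0 100;0 0 0 0 0 0 100;0 0 0 0 0 0 100;0 0 0 0 0 0 100;0 0 0 0 0 0 100;0 0 0 0 0 0 100;0 0 0 0 0 0 100;0 0 0 0 0 0 100;0 0 0.2 0 0 0 100;0 0 0.3 0 0 0 100;0 0 0.3 0 0 0 100;0 0 0 0 0 0 100",
)

```text
time_s: 9.33
eef_pos: [527.8, 123.0, 216.9]
ee_rot: [0.005, -0.116, 0.993, -0.001]
force: [-0.0, 1.4, 1.0]
grip_width: 1.0
grip_force: 0.0
```

drive_tool(
  commands="0 -0.085 0 0 0 -0.148 100;0 -0.085 0 0 0 -0.148 100;0 -0.085 0 0 0 -0.148 100;0 -0.085 0 0 0 -0.148 100;0 -0.085 0 0 0 -0.148 100;0 -0.085 0 0 0 -0.148 100;0 -0.085 0 0 0 -0.148 100;0 -0.085 0 0 0 -0.148 100;0 -0.085 0 0 0 -0.148 100;0 -0.085 0 0 0 -0.148 100;0.02 -0.085 0 0 0 -0.148 100;0.02 -0.085 0 0 0 -0.148 100;0.02 -0.085 0 0 0 -0.148 100;0.02 -0.085 0 0 0 -0.148 100;0.02 -0.1 0 0 0 -0.14 100;0 0 0 0 0 0 100;0 0 0 0 0 0 100;0 0 0 0 0 0 100",
)

```text
time_s: 10.83
eef_pos: [535.7, -5.7, 211.1]
ee_rot: [-0.0, 0.682, 0.731, -0.0]
force: [0.5, 0.4, -0.8]
grip_width: 0.998
grip_force: 0.0
```

```bash
python3 st.py; python3 - <<'E'
from h import *
s=sense(); p=capture("wrist"); im=p["pixels"].copy()
for th,o,col in [(.065,np.array([527.7,70])+[1,3.],(0,0,255))]:
    ex=np.array([np.cos(th),np.sin(th)]);ey=np.array([-np.sin(th),np.cos(th)])
    def poly(pts,z,col): cv2.polylines(im,[np.int32([proj(p,[*(o+a*ex+b*ey),z],s) for a,b in pts])],True,col,1)
    circ=lambda r,y:[(r*np.cos(t),y+r*np.sin(t)) for t in np.linspace(0,6.28,40)]
    poly(circ(16,-80),83,(255,0,255)); poly([(-45,-115),(45,-115),(45,130),(-45,130)],12,col)
im=cv2.resize(im[60:300,160:420],None,fx=2.4,fy=2.4,interpolation=cv2.INTER_CUBIC); cv2.imwrite("pics/w3.png",im)
for n in ["cell","hold_bar"]: print(n,[(b["position"],b["confidence"]) for b in boxes_of(p,n)[:2]])
E
```

```text
t 10.83 pos [535.7  -5.7 211.1] yaw 0.069 tilt [-0.  0.] F [ 0.5  0.4 -0.8] M [-0.01 -0.02  0.07] w 0.998 gf 0 j [-0.23  0.37  1.52  0.    1.25 -0.3 ]
cell [([280.7, 201.6], 0.64), ([282.9, 98.8], 0.64)]
hold_bar [([284.4, 140.9], 0.59)]
```

View pics/w3.png

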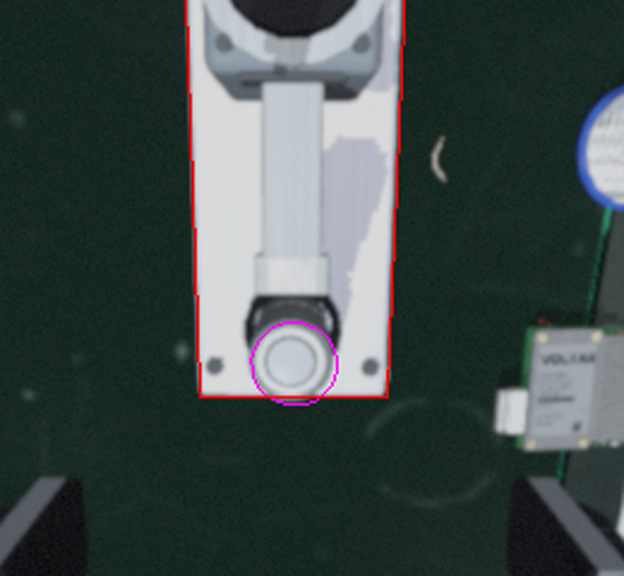

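The overlay matches the cell top (crop (292,362)) within about 1–2 mm, and the bar is clear of it. Descending and gripping.

drive_tool(
  commands="-0.025 -0.005 -0.3 0 0 0 100;0 0 -0.3 0 0 0 100;0 0 -0.3 0 0 0 100;0 0 -0.3 0 0 0 100;0 0 -0.18 0 0 0 100;0 0 -0.08 0 0 0 100;0 0 0 0 0 0 100;0 0 0 0 0 0 100",
  force=35,
)

```text
time_s: 11.65
eef_pos: [533.9, -6.6, 66.1]
ee_rot: [0.0, 0.683, 0.73, 0.0]
force: [0.5, -0.0, -0.2]
grip_width: 0.995
grip_force: 0.0
```

```bash
python3 st.py
```

```text
t 11.65 pos [533.9  -6.6  66.1] yaw 0.067 tilt [ 0.001 -0.   ] F [ 0.5 -0.  -0.2] M [-0.   -0.01 -0.05] w 0.995 gf 0 j [-0.23  0.55  1.67 -0.    0.92 -0.3 ]
```

drive_tool(
  commands="0 0 0 0 0 0 30;0 0 0 0 0 0 30;0 0 0 0 0 0 30;0 0 0 0 0 0 30;0 0 0 0 0 0 30;0 0 0 0 0 0 25;0 0 0 0 0 0 25;0 0 0 0 0 0 20;0 0 0 0 0 0 20;0 0 0 0 0 0 20",
  force=35,
)

```text
time_s: 12.48
eef_pos: [533.6, -6.7, 65.9]
ee_rot: [0.0, 0.683, 0.73, 0.0]
force: [-1.6, 0.5, 6.4]
grip_width: 0.373
grip_force: 34.4
```

```bash
python3 st.py
```

```text
t 12.48 pos [533.6  -6.7  65.9] yaw 0.066 tilt [ 0.001 -0.   ] F [-1.6  0.5  6.4] M [ 0.02  0.27 -0.  ] w 0.373 gf 34 j [-0.23  0.55  1.68 -0.    0.92 -0.3 ]
```

drive_tool(
  commands="0 0 0.05 0 0 0 20;0 0 0.1 0 0 0 20;0 0 0.1 0 0 0 20;0 0 0.15 0 0 0 20;0 0 0.2 0 0 0 20;0 0 0.2 0 0 0 20;0 0 0.1 0 0 0 20;0 0 0 0 0 0 20;0 0 0 0 0 0 20",
)

```text
time_s: 13.23
eef_pos: [533.3, -6.6, 155.3]
ee_rot: [0.0, 0.683, 0.73, 0.0]
force: [-0.2, 0.4, -1.3]
grip_width: 0.365
grip_force: 34.9
```

```bash
python3 st.py
```

```text
t 13.23 pos [533.3  -6.6 155.3] yaw 0.066 tilt [ 0. -0.] F [-0.2  0.4 -1.3] M [-0.03  0.05 -0.01] w 0.365 gf 35 j [-0.23  0.42  1.6   0.    1.12 -0.3 ]
```

drive_tool(
  commands="-0.03 -0.08 0 0 0 0 20;-0.05 -0.16 0 0 0 0 20;-0.07 -0.22 0 0 0 0 20;-0.07 -0.22 0 0 0 0 20;-0.07 -0.22 0 0 0 0 20;-0.07 -0.22 0 0 0 0 20;-0.07 -0.22 0 0 0 0 20;-0.07 -0.22 0 0 0 0 20;-0.07 -0.22 0 0 0 0 20;-0.07 -0.22 0 0 0 0 20;-0.07 -0.22 0 0 0 0 20;-0.07 -0.22 0 0 0 0 20;-0.05 -0.12 0 0 0 0 20;-0.02 -0.06 0 0 0 0 20;0 0 0 0 0 0 20;0 0 0 0 0 0 20;0 0 0 0 0 0 20;0 0 0 0 0 0 20",
)

```text
time_s: 14.73
eef_pos: [448.7, -267.7, 155.3]
ee_rot: [-0.0, 0.683, 0.73, 0.0]
force: [-0.3, 0.2, -1.5]
grip_width: 0.369
grip_force: 34.9
```

```bash
python3 st.py; python3 - <<'E'
from h import *
s=sense(); p=capture("wrist"); cv2.imwrite("pics/w4.png",p["pixels"])
for n,z in dict(tray_cell=71,tray=31).items(): print(n,[(b["position"],b["confidence"],w(p,b["position"],z,s)) for b in boxes_of(p,n)[:2]])
E
```

```text
t 14.73 pos [ 448.7 -267.7  155.3] yaw 0.067 tilt [-0.  0.] F [-0.3  0.2 -1.5] M [-0.01 -0.01 -0.02] w 0.369 gf 35 j [-0.76  0.4   1.63  0.    1.11 -0.83]
tray_cell [([388.7, 220.8], 0.65, array([ 525.49867978, -258.72142912,   71.        ]))]
tray [([324.1, 185.9], 0.67, array([ 480.74475269, -242.27807665,   31.        ]))]
```

View pics/w4.png

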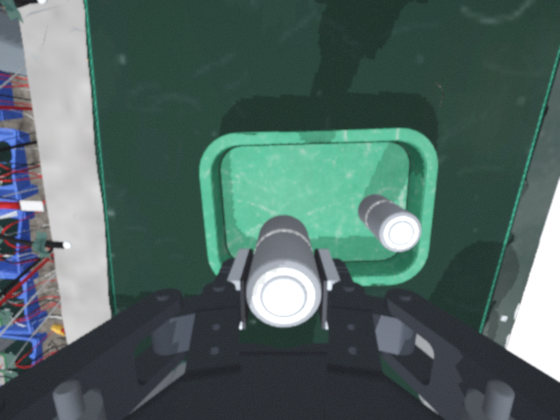

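The held cell hangs plumb (top at (283,295)) over the left half of the tray. The tray rim spans about (202,130)–(436,287), and the tray cell's top is at (398,233).

```bash
python3 - <<'E'
from h import *
s=sense(); p=capture("wrist")
for u in [(202,132),(436,128),(430,286),(319,208)]: print(np.round(w(p,u,31,s)))
print(np.round(w(p,(398,233),71,s)))
E
```

```text
[ 376. -205.   31.]
[ 567. -189.   31.]
[ 591. -331.   31.]
[ 478. -263.   31.]
[ 534. -268.   71.]
```

drive_tool(
  commands="0 0 -0.1 0 0 0 20;0 0 -0.2 0 0 0 20;0 0 -0.2 0 0 0 20;0 0 -0.2 0 0 0 20;0 0 -0.1 0 0 0 20;0 0 -0.08 0 0 0 20;0 0 -0.05 0 0 0 20;0 0 -0.03 0 0 0 20;0 0 -0.02 0 0 0 20;0 0 0 0 0 0 20;0 0 0 0 0 0 20",
)

```text
time_s: 15.85
eef_pos: [448.6, -268.8, 57.8]
ee_rot: [0.0, 0.683, 0.73, 0.0]
force: [0.4, -0.9, -0.9]
grip_width: 0.366
grip_force: 34.9
```

drive_tool(
  commands="0 0 -0.01 0 0 0 20;0 0 -0.01 0 0 0 20;0 0 0 0 0 0 20;0 0 0 0 0 0 20",
)

```text
time_s: 16.18
eef_pos: [448.4, -268.6, 55.4]
ee_rot: [0.0, 0.683, 0.73, -0.0]
force: [-0.1, 0.2, -1.0]
grip_width: 0.369
grip_force: 34.9
```

```bash
python3 st.py
```

```text
t 16.18 pos [ 448.4 -268.6   55.4] yaw 0.066 tilt [ 0. -0.] F [-0.1  0.2 -1. ] M [-0.   -0.01  0.02] w 0.369 gf 35 j [-0.76  0.55  1.71 -0.    0.88 -0.83]
```

drive_tool(
  commands="0 0 -0.01 0 0 0 20;0 0 0 0 0 0 20;0 0 0 0 0 0 20;0 0 0 0 0 0 20",
)

```text
time_s: 16.52
eef_pos: [448.4, -268.6, 54.3]
ee_rot: [0.0, 0.683, 0.73, 0.0]
force: [-0.1, -0.2, -2.2]
grip_width: 0.366
grip_force: 34.9
```

drive_tool(
  commands="0 0 -0.005 0 0 0 20;0 0 0 0 0 0 20;0 0 0 0 0 0 20;0 0 0 0 0 0 20",
)

```text
time_s: 16.85
eef_pos: [448.4, -268.7, 54.0]
ee_rot: [0.0, 0.683, 0.73, -0.0]
force: [-0.7, 0.6, 1.6]
grip_width: 0.372
grip_force: 35.0
```

Contact felt. Releasing and rising.

drive_tool(
  commands="0 0 -0.003 0 0 0 20;0 0 0 0 0 0 20;0 0 0 0 0 0 45;0 0 0 0 0 0 50;0 0 0 0 0 0 70;0 0 0 0 0 0 80;0 0 0 0 0 0 80;0 0 0 0 0 0 80;0 0 0 0 0 0 80;0 0 0.1 0 0 0 80;0 0 0.2 0 0 0 80;0 0 0.3 0 0 0 80;0 0 0.3 0 0 0 80;0 0 0.3 0 0 0 80;0 0 0 0 0 0 80;0 0 0 0 0 0 80;0 0 0 0 0 0 80",
)

```text
time_s: 18.27
eef_pos: [448.1, -268.4, 173.2]
ee_rot: [-0.0, 0.683, 0.73, 0.0]
force: [0.1, -0.4, -0.4]
grip_width: 0.798
grip_force: 0.0
```

```bash
python3 st.py; python3 - <<'E'
from h import *
p=capture("wrist"); q=capture("scene"); 
a=p["pixels"][60:360,140:480]; b=cv2.resize(q["pixels"][160:340,200:440],None,fx=1.667,fy=1.667)
cv2.imwrite("pics/w5.png",np.hstack([a,b[:300,:400]]))
E
```

```text
t 18.27 pos [ 448.1 -268.4  173.2] yaw 0.066 tilt [-0.  0.] F [ 0.1 -0.4 -0.4] M [ 0.02 -0.   -0.01] w 0.798 gf 0 j [-0.76  0.38  1.61  0.    1.15 -0.83]
```

View pics/w5.png

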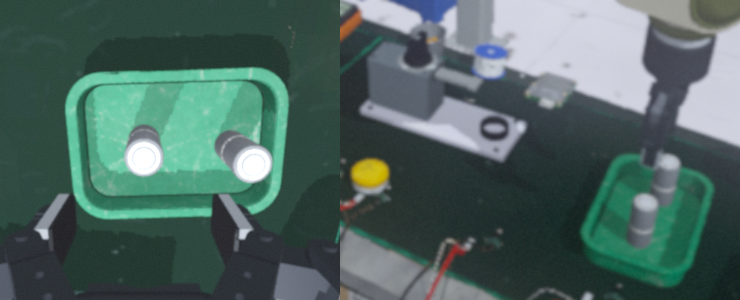

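Both cells stand upright in the tray, in the wrist crop at (143,155) and (250,163). The clamp pocket is empty and the bar is drawn back, so I'm handing in.

```bash
python3 -c "
from rig import *
print(finish_job())"
```

```text
the job is handed in; nothing more can be done
None
```

I broke the knob loose and turned it to its inner stop, pressing to about 0.26 N·m (roughly 16 N on the bar). The freed cell now stands upright in the tray beside the other one, and the job was handed in at about 18 s of the 72 s allowed; no verdict came back.

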